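Square a panel into the fences with a push block

ROBOT

A 6-joint arm with a two-finger parallel gripper is mounted at the origin on the work surface. World frame = base frame: x ahead of the robot, y to its left, z up, the work surface at z = 0. Lengths are in m, angles in degrees, forces in N, time in s.
With the tool pointing down it reaches from about 0.15 to 0.775 m from the base axis. Payload 6.1 kg.
Tool frame: the origin (TCP) lies at the very end of the fingers, on their centre line; the grasp point (between the pads) lies 19 mm behind it (bot.hold_point_z is the distance from the TCP to the grasp point, in m); z points along the fingers, y is the line along which they close (so a half turn about z gives the same grasp; the last joint's range is limited). The gripper opens to 85 mm and grips with 20 to 120 N. Pads are 22 mm wide; open, the fingers measure 114 mm over their backs; the gripper's body (76 mm by 85 mm) begins 54 mm behind the grasp point. The pads swing forward as they close: fully open they stand 13 mm farther back than shut.
Start: joints at [-72.594, 7.208, -2.269, 80.523, 0, 90], TCP at [0.157, -0.501, 0.209] pointing down, gripper open.
Joint ranges: [-155.77, 155.77], [-54.66, 111.73], [-72.52, 77.12], [-102.08, 115.82], [-83.92, 84.16], [-180, 180]. Speed limits (degrees/s): [136.94, 136.94, 172.46, 180, 180, 180].

INTERFACE

Orientations are given as a 3x3 rotation matrix whose columns are the frame's x, y, z axes.
In Python, from bench import bot, viewer, order, models gives the robot as it stands.
- The arm moves only by the tool send_rows, never from a script. Its arguments are lists of equal length, an entry for each row: "delta_pos": the shift along the tool's x, y, z in cm, a list of three; "yaw": the turn about the tool's z in rad. A call has 1 to 20 rows; each row is the pose to reach, as a shift and turn from the pose commanded when the call began, along the tool's axes at that moment; what a row does not reach only later rows make up. A row lasts 1/12 s, in which the tool goes at most 41.7 mm and 7.16 degrees, less where a joint would pass 70% of its speed; a pose out of reach is approached as far as the arm can. A call with a gripper value outside its range is refused whole. "hand" is the opening, from 0 (shut) to 1 (fully open), set as the call begins (left out, the last holds). The fingers move at their own pace and stop on an object; "newtons" is the grip in N (left out, the last holds). Time passes only in rows, so rows that repeat a pose let the fingers close. It gives the time, the measured TCP pose, the force, the opening and the grip force at its end, in the units of the state.
- bot.state(): the state, without advancing time (a new reading comes with each control period).
- viewer.get_image(name): name is "scene" or "top" or "wrist"; returns (picture, depth): 480x640x3 uint8, red, green, blue; 480x640 float32, m along the optical axis (not along the pixel's ray), 0 where there is no reading.
- viewer.get_calibration(name): a dict with "fx", "fy", "cx", "cy" (pixels), "world_from_camera" (4x4, takes a point from camera to world coordinates). Camera axes: x right, y down, z forward; pixel columns grow to the right and rows downward; lengths in m; the calibration is good to about 2 mm. The wrist camera is an equidistant fisheye: a pixel r from the principal point sees the ray r / f radians off the axis. A picture is of the moment at which its call begins: read the wrist's pose just before it. get_calibration takes no time and is no camera call; for the wrist camera it gives the pose at the moment of the call.
- order.hand_in(): hands the job in; it is judged then, once.
Trained networks look in the newest picture that a camera, given by its name, has taken for a name from the list of things; names that differ only in an ending like _2 or _b are one class to them, and where a whole thing is asked for, a point or a joint stands for the part that bears it (a point fixed in the world has none). Each returns a list of dicts, best first, with "p" (0 to 1); they miss things now and then, are a little off and sometimes report something else, mostly with a low value. They report only what shows in the picture. A call takes as long as a camera call. They do not tell look-alikes from the thing itself.
- models.silhouettes(label, camera): "region" (480x640 bool, what is visible of it) and "xy" ([column, row] as shares, 0 to 1, of the picture: columns of its width, rows of its height, amid what is visible of it).
- models.tip_of(label, camera): "xy" ([column, row] as shares, 0 to 1, of the picture: columns of its width, rows of its height: a listed point, or the origin of a listed thing).
The state is a dict: "t": time; "joint_positions": joint angles; "qvel": joint speeds; "tau": joint torques, N m; "eef_pos": TCP position; "ee_rot": TCP orientation; "ft_force": force on the tool from outside, world axes, zero at the start; "torque": the same for the moment, N m; "finger_gap": finger opening in m; "grip_force": force on a finger pad.
Only numpy, scipy, OpenCV 4.12 (cv2) and the standard library are available. Lean on these libraries where they do the work, as an engineer would, in place of code of your own. Each camera call takes 0.05 s, during which the arm holds its last target. There are 200 camera calls.

TASK

Pick up the wooden push block by its grip and use it to nudge the small pine panel across the grey squaring board until the panel lies flat in the corner, its long edge and its short edge each touching the aluminium fence they face along their whole length. Keep the gripper itself off the panel, whose surface is finished. Then stand the push block upright on the bench again, off the squaring board, and leave the other things on the bench where they are.

Things in the scene. Friction and masses are not known exactly. Their poses are not given: they have to be found in the camera images.
- panel: Loose flat pine panel, 120 x 80 x 18 mm (x, y, z), about 0.11 kg, square-edged. Origin at the centre of its underside; x along the 120 mm length, y along the width, z up. It starts lying flat on the squaring board, its middle 22 to 40 mm short of home in both directions (no edge or corner touching a fence) and skewed up to 0.25 rad from them; its +x short edge faces the +x fence and its +y long edge the +y fence.
- squaring_board: Grey coated plywood board, 260 x 260 x 12 mm, fixed to the bench, with two aluminium fences on its top that meet at a square inside corner. Origin at the centre of its underside. One fence runs along the whole +x edge, the other along the +y edge; each is 20 mm thick and 22 mm high (top 34 mm above the bench), its inner face 110 mm from the origin. The other two sides are open. Its yaw varies: seen from the robot the corner points anywhere from far left to far right.
- corner (a point): The inside corner where the two fences meet, at the height of the board's upper surface (12 mm above the bench). Axes as the squaring board's: the fence faces are the planes x = 0 and y = 0 and the panel lies at negative x and y; with the panel home, its origin is at x = -60 mm, y = -40 mm.
- push_block: Loose dark hardwood push block, 0.12 kg: a rectangular foot 70 x 40 x 20 mm (x, y, z) with an upright grip 36 mm (x) by 22 mm (y) on its middle, which runs from 20 to 80 mm above its underside. Origin at the centre of its underside; z up, the same after a half turn. It starts upright on the bench, to the left or to the right of the board, at any yaw within 0.8 rad either way; 50 to 55 mm above its underside is a good height to grip it, across the 22 mm.
- glue_bottle: White plastic glue bottle, 60 mm across, 150 mm high, standing on the bench on the other side of the board from the push block. Leave it. Origin at the centre of its underside.
- screwdriver: Black-handled screwdriver about 200 mm long lying on the bench to the right, near the board. Leave it. Origin under its middle.
- bar_clamp: Steel bar clamp about 330 mm long lying on the bench to the left of the board. Leave it. Origin under the middle of its bar.
Things that resemble listed ones, but are neither listed nor needed, are in the scene too. There is more than one size of the push_block; the job needs the smallest.

How it is judged (in metres and radians):
On the way, in this order (a step that is already met when the one before it is completed fails the run):
1. the push block is held in the gripper and lifted off the bench (contact force between the fingers and push_block above 1 N and height (world z) of push_block above 0.006 m), for 0.2 s.
2. the panel is home against both fences while the push block is held (contact force between the fingers and push_block above 1 N and x of panel in the frame of corner between -0.0625 and -0.055 m and y of panel in the frame of corner between -0.0425 and -0.035 m and angle between the x axis of panel and the x axis of corner, either way round below 0.025 rad and z of panel in the frame of corner below 0.003 m and angle between panel's own z axis and vertical below 0.03 rad), for 0.2 s.
At the end, for the whole second after the job is handed in: The panel lies flat on the board with both edges at the fences (its middle within 2.5 mm of home along each fence direction, square within 0.025 rad) and at rest; the push block stands upright and still on the bench, off the board (x of panel in the frame of corner between -0.0625 and -0.055 m and y of panel in the frame of corner between -0.0425 and -0.035 m and angle between the x axis of panel and the x axis of corner, either way round below 0.025 rad and z of panel in the frame of corner below 0.003 m and angle between panel's own z axis and vertical below 0.03 rad and linear speed of each of panel, push_block below 0.01 m/s and height (world z) of push_block below 0.006 m and angle between push_block's own z axis and vertical below 0.08 rad); the robot touches nothing.
It fails at once if the gripper or arm touches the panel (contact force between any of the fingers, the arm and panel above 0.5 N).
It fails at once if a bystander is moved more than 20 mm (distance of any of glue_bottle, screwdriver, bar_clamp from where it was at the start of the episode above 0.02 m).
It also fails if it takes over 67 s, if anything falls off the work surface, if the arm or the gripper's body presses on something with over 40 N, if the wrist force passes 120 N, or if a joint passes its speed limit or range.

## Working session

There is one attempt and no reset: what is moved stays moved. The work goes in short steps, Python scripts to look and compute and a tool call to move; the robot and the scene stay as the last step left them, time stands still between calls to the robot, and variables do not carry over. Pictures are saved under pics/ and viewed, at most 10 in all, crops included, and the job is handed in when it is done.

Besides the shell and the picture viewer there is one more tool, called as name([rows], argument=value, ...), one row to a line, values as JSON. send_rows: Moves the arm, as the interface text tells. Its arguments: {"type":"object","properties":{"delta_pos":{"type":"array"},"yaw":{"type":"array"},"hand":{"type":"number"},"newtons":{"type":"number"}},"required":["delta_pos","yaw"]}

```bash
ls; mkdir -p pics; python3 - <<'E'
from bench import bot,viewer,models
import cv2,numpy as np
for c in ["top","scene"]:
    im,d=viewer.get_image(c); cv2.imwrite(f"pics/{c}0.png",im[:,:,::-1]); np.savez(f"{c}0.npz",im=im,d=d)
    k=viewer.get_calibration(c); print(c,{a:np.round(b,3).tolist() for a,b in k.items()})
    for n in ["panel","push_block","corner","squaring_board"]:
        for r in models.tip_of(n,c): print(n,np.round(np.array(r["xy"])*[640,480],1),round(r["p"],2))
print(bot.state()["t"])
E
```

```text
pics
top {'fx': 469.608, 'fy': 469.608, 'cx': 317.617, 'cy': 242.687, 'world_from_camera': [[-0.026, -0.98, 0.197, 0.296], [-1.0, 0.025, -0.012, -0.037], [0.007, -0.197, -0.98, 1.144], [0.0, 0.0, 0.0, 1.0]]}
panel [288.5 207.9] 0.61
panel [304.  219.2] 0.23
push_block [473.2 266.8] 0.82
push_block [425.1 271.2] 0.69
push_block [424.  329.9] 0.6
corner [268.5 170.2] 0.81
corner [414.1 169.3] 0.53
squaring_board [300.3 218. ] 0.59
scene {'fx': 562.498, 'fy': 562.498, 'cx': 313.231, 'cy': 235.288, 'world_from_camera': [[0.117, 0.618, -0.778, 1.678], [0.993, -0.056, 0.105, -0.177], [0.022, -0.784, -0.62, 0.978], [0.0, 0.0, 0.0, 1.0]]}
panel [334.6 267. ] 0.87
push_block [164.1 245.6] 0.89
push_block [210.5 206.7] 0.8
push_block [209.1 238.3] 0.65
corner [357.  295.2] 0.6
squaring_board [318.3 263.2] 0.8
0.5
```

View pics/top0.png

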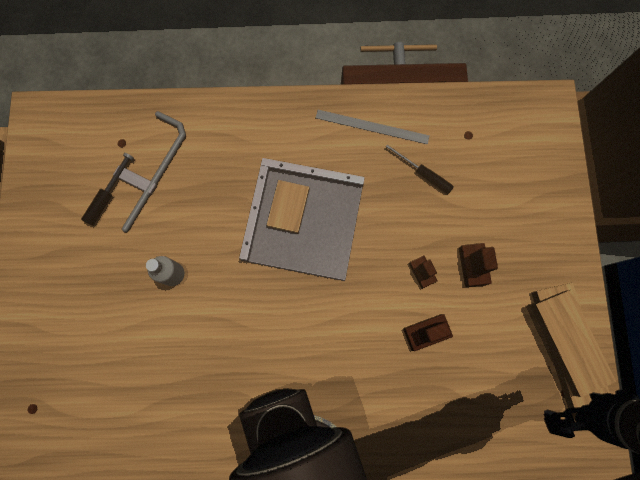

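View pics/scene0.png

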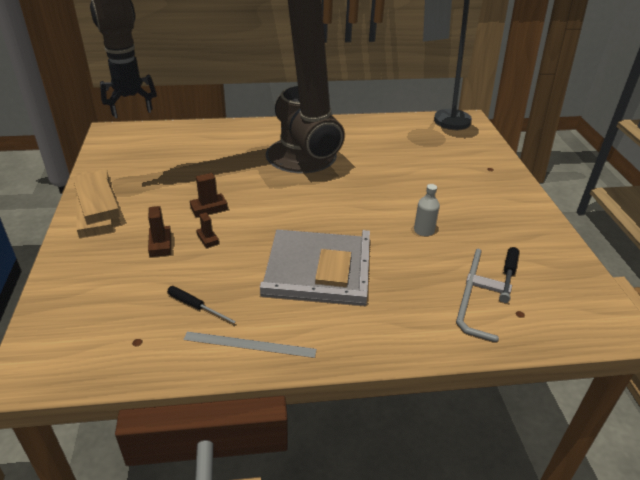

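The push-block candidates in the top picture are A (423,271), the smallest-looking; B (476,265); and C (427,332). The board's corner is at (265,162), with the +x fence along the top and the +y fence along the left. Next I'll measure all of them.

```bash
cat > h.py <<'E'
import numpy as np,cv2
from bench import bot,viewer,models
def cloud(c,im=None,d=None):
    if d is None: im,d=viewer.get_image(c)
    k=viewer.get_calibration(c); v,u=np.mgrid[:480,:640]
    x=(u-k["cx"])/k["fx"];y=(v-k["cy"])/k["fy"]
    P=np.stack([x*d,y*d,d,np.ones_like(d)],-1)@np.array(k["world_from_camera"]).T
    P=P[...,:3]; P[d==0]=np.nan
    return im,P
def rect(pts):
    (c,s,a)=cv2.minAreaRect((pts[:,:2]*1000).astype(np.float32)); return np.round(c,1),np.round(s,1),round(a,1)
E
python3 - <<'E'
from h import *
z=np.load("top0.npz"); im,P=cloud("top",z["im"],z["d"])
Z=P[...,2]; v,u=np.mgrid[:480,:640]
b=(u>540-80)&0
print("bench z",np.nanmedian(Z[300:380,200:380]))
for n,(a,c) in dict(A=(423,271),B=(476,265),C=(427,332)).items():
    w=(abs(u-a)<28)&(abs(v-c)<28)&(Z>0.01)
    w=cv2.connectedComponents(w.astype(np.uint8))[1]; 
    l=np.bincount(w[w>0]).argmax(); w=w==l
    zz=Z[w]; top=np.nanpercentile(zz,97); print(n,"top",top,"all",rect(P[w]))
    t=w&(Z>top-0.008); print("  grip",rect(P[t])); 
    zs=np.histogram(zz,np.arange(0.01,.16,.004)); print(zs[0])
w=(u>235)&(u<370)&(v>150)&(v<285)
for lo,hi in [(.006,.018),(.024,.0325),(.0325,.042)]:
    m=w&(Z>lo)&(Z<hi); print(lo,m.sum(),np.median(Z[m]),rect(P[m]))
cv2.imwrite("pics/cropA.png",cv2.resize(im[240:360,390:510,::-1],None,fx=5,fy=5,interpolation=cv2.INTER_CUBIC))
E
```

```text
bench z 0.0010097144751126663
A top 0.08395308213543437 all (array([ 445.8, -303.2]), array([70. , 40.8]), 23.2)
  grip (array([ 445.7, -304. ]), array([35.6, 22.9]), 25.6)
[ 10  26 174  97   7  10   7   6   8   5   8   8   7   5  10   8  13  87
  50   4   0   0   0   0   0   0   0   0   0   0   0   0   0   0   0   0
   0]
B top 0.11788159733241083 all (array([ 459.4, -429.7]), array([100.7,  58.7]), 3.7)
  grip (array([ 459.3, -430.4]), array([50.9, 32.5]), 5.0)
[ 25  21  26  38 271 277  21  15  14  14  13  16  15  13  16  18  15  15
  16  16  13  18  16  17  19  78 206  37   0   0   0   0   0   0   0   0
   0]
C top 0.11823889289741502 all (array([ 301.7, -304.2]), array([ 57.6, 102.1]), 17.9)
  grip (array([ 301.5, -304.1]), array([31.4, 51.3]), 18.1)
[ 10   7  13  28 312 231  21   7   9   5   7   9   4   9   8   8   7  10
   5   7   9   7  12   6   8  91 215  38   0   0   0   0   0   0   0   0
   0]
0.006 7663 0.013213038164938462 (array([594.3, -17.5]), array([338.9, 342.7]), 89.2)
0.024 1378 0.030529650852569534 (array([585.7, -14.9]), array([260.1, 261.7]), 77.1)
0.0325 1938 0.034939110215389535 (array([585.6, -15.4]), array([259.9, 260.2]), 77.4)
```

View pics/cropA.png

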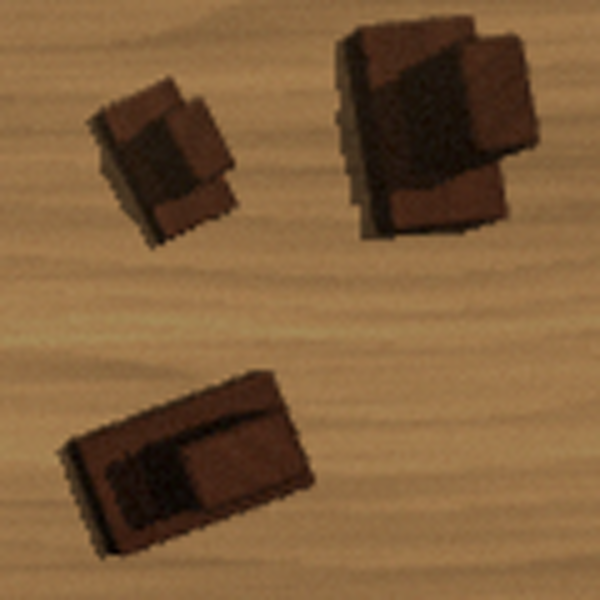

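A is the one: foot 70x41, 80 mm high, about +24° yaw, at (446,-303) mm. Next come the panel pose and the first approach.

```bash
cat >> h.py <<'E'
A=np.radians(-12.6); R=np.array([[np.cos(A),-np.sin(A)],[np.sin(A),np.cos(A)]])
C=np.array([.5856,-.0154])+R@[.11,.11]
def tocorner(p): return (np.asarray(p)-C)@R
def world(q): return C+R@np.asarray(q)
def go(x,y,z,yawx=None):
    """tool-frame cm shift and yaw to bring TCP to x,y,z with block-x (perp. to closing line) at yawx deg"""
    s=bot.state(); Re=np.array(s["ee_rot"]); d=Re.T@(np.array([x,y,z])-s["eef_pos"])*100
    w=0
    if yawx is not None:
        cur=np.degrees(np.arctan2(Re[1,0],Re[0,0]))
        dw=(yawx-cur+90)%180-90; w=-np.radians(dw)
    print("delta",np.round(d,2),"yaw",round(w,3))
def panel(im,P):
    Q=np.full(P.shape[:2]+(2,),np.nan); Q=tocorner(P[...,:2])
    i=im.astype(int); m=(P[...,2]>.024)&(P[...,2]<.036)&(Q[...,0]<.0)&(Q[...,1]<.0)&(Q[...,0]>-.21)&(Q[...,1]>-.21)&(i[...,0]-i[...,2]>40)
    print("panel in corner frame",m.sum(),rect(Q[m]))
    return Q,m
E
python3 - <<'E'
from h import *
z=np.load("top0.npz"); im,P=cloud("top",z["im"],z["d"])
Q,m=panel(im,P)
# fence tops inner faces in corner frame
Z=P[...,2]; f=(Z>.031)&(Z<.04)&~m&(abs(Q[...,0]+.11)<.14)&(abs(Q[...,1]+.11)<.14)
for ax in (0,1):
    o=1-ax; g=f&(Q[...,o]<-.03)&(Q[...,ax]>-.03)
    for lo in np.arange(-.2,-.03,.04):
        h=g&(Q[...,o]>lo)&(Q[...,o]<lo+.04); q=Q[h][:,ax]*1000; print(ax,h.sum(),np.round(np.percentile(q,[2,50,98]),1))
s=bot.state(); print(s["eef_pos"],np.round(s["ee_rot"],3))
go(.4455,-.3035,.12,24.5); go(.4455,-.3035,.034,24.5)
E
```

```text
panel in corner frame 1499 (array([-88.1, -68.2]), array([ 80.2, 122.1]), 88.2)
0 124 [-0.2  9.2 19. ]
0 126 [-0.2  8.8 19.3]
0 124 [ 0.1  8.8 19.7]
0 120 [-0.3  8.5 20.1]
0 28 [ 0.4  9.4 18.5]
1 133 [-0.4  9.4 19.1]
1 132 [-0.4  8.9 19.2]
1 128 [-0.2  9.1 19.3]
1 119 [-0.7  9.  18.9]
1 31 [-0.2  8.9 18.5]
[ 0.15704259 -0.50093599  0.20948436] [[ 0.954  0.299  0.   ]
 [ 0.299 -0.954  0.   ]
 [ 0.    -0.    -1.   ]]
delta [ 33.43 -10.21   8.95] yaw -0.124
delta [ 33.43 -10.21  17.55] yaw -0.124
```

send_rows([
  [3, -0.9, 0],
  [6.5, -2, 0],
  [10, -3, 0],
  [13.5, -4.1, 0],
  [17, -5.2, 0],
  [20.5, -6.3, 0],
  [24, -7.3, 0],
  [27.5, -8.4, 0],
  [31, -9.5, 0],
  [33.43, -10.21, 0],
  [33.43, -10.21, 2],
  [33.43, -10.21, 5],
  [33.43, -10.21, 7],
  [33.43, -10.21, 7],
], yaw=[0, 0, -0.03, -0.06, -0.09, -0.124, -0.124, -0.124, -0.124, -0.124, -0.124, -0.124, -0.124, -0.124], hand=1, newtons=80)

```text
t: 1.67
eef_pos: [0.4437, -0.3018, 0.1351]
ee_rot: [[0.91, 0.415, -0.006], [0.416, -0.91, 0.004], [-0.004, -0.006, -1.0]]
ft_force: [-0.4, 0.6, 0.5]
finger_gap: 0.0852
grip_force: 0.0
```

```bash
python3 - <<'E'
from h import *
im,d=viewer.get_image("wrist"); cv2.imwrite("pics/w1.png",im[:,:,::-1])
go(.4455,-.3035,.034,24.5)
k=viewer.get_calibration("wrist"); Rm=np.array(k["world_from_camera"])
v,u=np.mgrid[:480,:640]; du=u-k["cx"];dv=v-k["cy"]; r=np.hypot(du,dv)+1e-9; th=r/k["fx"]
X=np.stack([du/r*np.tan(th)*d,dv/r*np.tan(th)*d,d,np.ones_like(d)],-1)@Rm.T
P=X[...,:3]; near=np.hypot(P[...,0]-.4455,P[...,1]+.3035)
for lo,hi in((.070,.09),(.013,.028)):
    m=(d>0)&(near<.05)&(P[...,2]>lo)&(P[...,2]<hi); print(lo,m.sum(),rect(P[m]) if m.sum()>5 else 0)
print(bot.state()["t"])
E
```

```text
delta [ 0.09  0.18 10.36] yaw 0.001
0.07 1894 (array([ 443.9, -303.1]), array([36.2, 21.3]), 24.2)
0.013 2293 (array([ 444.2, -303.4]), array([69.9, 39.2]), 23.6)
1.7167
```

View pics/w1.png

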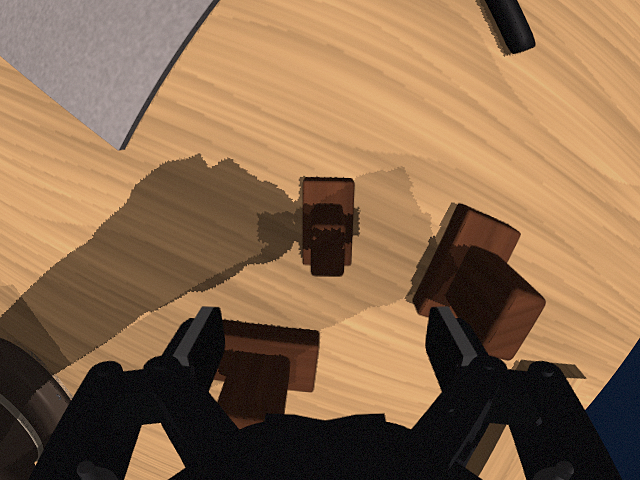

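send_rows([
  [0, 0.1, 2.5],
  [0, 0.1, 5],
  [0, 0.1, 7.5],
  [0, 0.1, 9.3],
  [0, 0.1, 10.3],
  [0, 0.1, 10.3],
  [0, 0.1, 10.3],
], yaw=[0, 0, 0, 0, 0, 0, 0])

```text
t: 2.3
eef_pos: [0.4464, -0.3049, 0.0377]
ee_rot: [[0.91, 0.415, 0.001], [0.415, -0.91, -0.001], [0.001, 0.001, -1.0]]
ft_force: [0.2, 0.2, 0.4]
finger_gap: 0.0851
grip_force: 0.0
```

send_rows([
  [0, 0, 0],
  [0, 0, 0],
  [0, 0, 0],
  [0, 0, 0],
  [0, 0, 0],
  [0, 0, 0],
  [0, 0, 0],
  [0, 0, 0],
  [0, 0, 0],
  [0, 0, 0],
], yaw=[0, 0, 0, 0, 0, 0, 0, 0, 0, 0], hand=0, newtons=80)

```text
t: 3.13
eef_pos: [0.4462, -0.3045, 0.037]
ee_rot: [[0.91, 0.415, 0.001], [0.415, -0.91, -0.0], [0.001, 0.001, -1.0]]
ft_force: [0.5, 0.6, 5.1]
finger_gap: 0.0207
grip_force: 78.5
```

send_rows([
  [0, 0, -1],
  [0, 0, -2.5],
  [0, 0, -4],
  [0, 0, -5],
  [0, 0, -5],
  [0, 0, -5],
], yaw=[0, 0, 0, 0, 0, 0])

```text
t: 3.63
eef_pos: [0.4462, -0.3046, 0.0868]
ee_rot: [[0.91, 0.415, 0.001], [0.415, -0.91, -0.001], [0.0, 0.001, -1.0]]
ft_force: [-0.0, 0.4, -2.2]
finger_gap: 0.0205
grip_force: 78.4
```

```bash
python3 - <<'E'
from h import *
p=world([-.088,-.152]); print(p); go(*p,.1,-12.6); go(*p,.0515,-12.6)
E
```

```text
[ 0.59790815 -0.06118766]
delta [ 23.91 -15.86  -1.33] yaw 0.648
delta [ 23.91 -15.86   3.52] yaw 0.648
```

send_rows([
  [2.4, -1.6, -1.3],
  [4.8, -3.2, -1.3],
  [7.2, -4.8, -1.3],
  [9.6, -6.4, -1.3],
  [12, -8, -1.3],
  [14.4, -9.6, -1.3],
  [16.8, -11.2, -1.3],
  [19.2, -12.8, -1.3],
  [21.6, -14.3, -1.3],
  [23.9, -15.9, -1.3],
  [23.9, -15.9, -1.3],
  [23.9, -15.9, -0.5],
  [23.9, -15.9, 1],
  [23.9, -15.9, 2],
  [23.9, -15.9, 2],
  [23.9, -15.9, 2],
  [23.9, -15.9, 2],
], yaw=[0.06, 0.12, 0.18, 0.24, 0.3, 0.36, 0.42, 0.48, 0.54, 0.6, 0.648, 0.648, 0.648, 0.648, 0.648, 0.648, 0.648])

```text
t: 5.05
eef_pos: [0.592, -0.0918, 0.0666]
ee_rot: [[0.986, -0.165, 0.003], [-0.165, -0.986, 0.025], [-0.001, -0.025, -1.0]]
ft_force: [-0.0, -1.0, -1.1]
finger_gap: 0.0205
grip_force: 78.6
```

```bash
python3 - <<'E'
from h import *
s=bot.state(); p=s["eef_pos"]; print(p,tocorner(p[:2])); 
im,P=cloud("top"); cv2.imwrite("pics/t1.png",cv2.resize(im[130:310,200:440,::-1],None,fx=3,fy=3))
go(*world([-.088,-.152]),.0515,-12.6)
E
```

```text
[ 0.59198775 -0.09175834  0.0665838 ] [-0.08710903 -0.18312594]
delta [ 0.04 -3.07  1.63] yaw 0.054
```

View pics/t1.png

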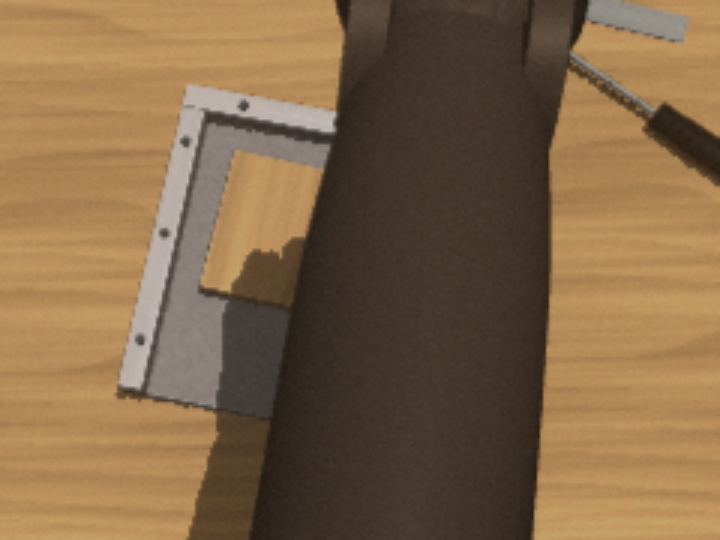

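The panel is still untouched, at (265,230) in the crop, and the arm has not caught up with its command. I'll let it settle.

send_rows([
  [0, -1.2, 0],
  [0, -2.2, 0.3],
  [0, -2.5, 0.8],
  [0, -2.5, 0.8],
  [0, -2.5, 0.8],
  [0, -2.5, 0.8],
  [0, -2.5, 0.8],
], yaw=[0.05, 0.054, 0.054, 0.054, 0.054, 0.054, 0.054])

```text
t: 5.68
eef_pos: [0.5918, -0.0916, 0.0592]
ee_rot: [[0.984, -0.175, 0.006], [-0.176, -0.983, 0.045], [-0.002, -0.045, -0.999]]
ft_force: [-0.0, 0.2, -1.2]
finger_gap: 0.0206
grip_force: 78.6
```

```bash
python3 - <<'E'
from h import *
s=bot.state(); p=s["eef_pos"]; print(p,tocorner(p[:2]),np.round(s["ee_rot"],3).tolist()) 
go(*world([-.088,-.152]),.0515,-12.6)
E
```

```text
[ 0.59182619 -0.0915921   0.05922726] [-0.08730297 -0.18299895] [[0.984, -0.175, 0.006], [-0.176, -0.983, 0.045], [-0.002, -0.045, -0.999]]
delta [ 0.07 -3.06  0.91] yaw 0.043
```

```bash
python3 - <<'E'
from h import *
s=bot.state(); print(np.round(s["joint_positions"],2),np.round(s["qvel"],1),np.round(s["tau"],1))
E
```

```text
[-10.17  17.44  -8.54  64.16   2.58 179.94] [-0.1 -0.   0.2  0.   0.  -0.1] [ -0.  -54.2  34.3   0.    0.2   0. ]
```

Joint 6 has reached its limit of 180°. The block is symmetric, so I'll lift it and make a half turn the other way.

send_rows([
  [0, 0.5, -2],
  [0, 0.5, -4],
  [0, 0.5, -5],
  [0, 0.5, -5],
  [0, 0.5, -5],
  [0, 0.5, -5],
  [0, 0.5, -5],
  [0, 0.5, -5],
  [0, 0.5, -5],
  [0, 0.5, -5],
  [0, 0.5, -5],
  [0, 0.5, -5],
  [0, 0.5, -5],
  [0, 0.5, -5],
  [0, 0.5, -5],
  [0, 0.5, -5],
  [0, 0.5, -5],
  [0, 0.5, -5],
], yaw=[0, -0.1, -0.2, -0.3, -0.4, -0.5, -0.6, -0.7, -0.8, -0.9, -1.0, -1.1, -1.2, -1.3, -1.4, -1.5, -1.5, -1.5])

```text
t: 7.18
eef_pos: [0.5906, -0.0988, 0.109]
ee_rot: [[0.247, 0.969, 0.006], [0.968, -0.247, 0.045], [0.045, -0.006, -0.999]]
ft_force: [-0.1, 0.1, -1.6]
finger_gap: 0.0204
grip_force: 78.6
```

send_rows([
  [0, 0, 0],
  [0, 0, 0],
  [0, 0, 0],
  [0, 0, 0],
  [0, 0, 0],
  [0, 0, 0],
  [0, 0, 0],
  [0, 0, 0],
  [0, 0, 0],
  [0, 0, 0],
  [0, 0, 0],
  [0, 0, 0],
  [0, 0, 0],
  [0, 0, 0],
  [0, 0, 0],
  [0, 0, 0],
  [0, 0, 0],
  [0, 0, 0],
], yaw=[-0.1, -0.2, -0.3, -0.4, -0.5, -0.6, -0.7, -0.8, -0.9, -1.0, -1.1, -1.2, -1.3, -1.4, -1.5, -1.55, -1.55, -1.55])

```text
t: 8.68
eef_pos: [0.5907, -0.0989, 0.1089]
ee_rot: [[-0.963, 0.268, 0.006], [0.268, 0.962, 0.045], [0.007, 0.045, -0.999]]
ft_force: [-0.8, -0.3, -1.6]
finger_gap: 0.0206
grip_force: 78.7
```

```bash
python3 - <<'E'
from h import *
s=bot.state(); p=s["eef_pos"]; print(p,tocorner(p[:2]),s["joint_positions"][-1],np.round(s["ee_rot"],3).tolist()) 
go(*world([-.088,-.152]),.0515,-12.6)
E
```

```text
[ 0.5906512  -0.09885649  0.10892823] [-0.08686498 -0.1903447 ] 4.682116340009489 [[-0.963, 0.268, 0.006], [0.268, 0.962, 0.045], [0.007, 0.045, -0.999]]
delta [0.27 3.56 5.91] yaw -0.051
```

The tool now has a lasting 2.6° tilt. It only amounts to about 1 mm at the foot edges, which I can allow for.

send_rows([
  [0.1, 1.2, 0],
  [0.2, 2.4, 0],
  [0.3, 3.56, 1.5],
  [0.3, 3.56, 3],
  [0.3, 3.56, 4.5],
  [0.3, 3.56, 5.4],
  [0.3, 3.56, 5.8],
  [0.3, 3.56, 5.8],
  [0.3, 3.56, 5.8],
], yaw=[-0.051, -0.051, -0.051, -0.051, -0.051, -0.051, -0.051, -0.051, -0.051])

```text
t: 9.43
eef_pos: [0.5977, -0.0611, 0.053]
ee_rot: [[-0.976, 0.216, 0.006], [0.216, 0.975, 0.045], [0.004, 0.045, -0.999]]
ft_force: [0.1, 0.5, -0.9]
finger_gap: 0.0207
grip_force: 78.6
```

```bash
python3 - <<'E'
from h import *
s=bot.state(); p=s["eef_pos"]; print(p,tocorner(p[:2]),s["joint_positions"][-1],np.round(s["ee_rot"],3).tolist()) 
go(*world([-.088,-.105]),.0525,-12.6)
go(*world([-.088,-.0985]),.0525,-12.6)
E
```

```text
[ 0.59771572 -0.06113078  0.05300209] [-0.0882002  -0.15198647] 5.287327928677423 [[-0.976, 0.216, 0.006], [0.216, 0.975, 0.045], [0.004, 0.045, -0.999]]
delta [-0.03  4.69  0.26] yaw 0.002
delta [-0.03  5.34  0.29] yaw 0.002
```

send_rows([
  [0, 0.6, 0.03],
  [0, 1.2, 0.06],
  [0, 1.6, 0.08],
  [0, 1.9, 0.1],
  [0, 2.2, 0.12],
  [0, 2.5, 0.13],
  [0, 2.8, 0.15],
  [0, 3.1, 0.16],
  [0, 3.4, 0.18],
  [0, 3.7, 0.2],
  [0, 4.0, 0.21],
  [0, 4.3, 0.23],
  [0, 4.6, 0.25],
  [0, 4.7, 0.26],
  [0, 4.7, 0.26],
  [0, 4.7, 0.26],
], yaw=[0, 0, 0, 0, 0, 0, 0, 0, 0, 0, 0, 0, 0, 0, 0, 0])

```text
t: 10.77
eef_pos: [0.6076, -0.015, 0.052]
ee_rot: [[-0.977, 0.215, 0.006], [0.215, 0.976, 0.045], [0.004, 0.045, -0.999]]
ft_force: [-0.3, -0.3, -1.2]
finger_gap: 0.0207
grip_force: 78.5
```

send_rows([
  [0, 0.15, 0],
  [0, 0.3, 0],
  [0, 0.4, 0.01],
  [0, 0.4, 0.01],
], yaw=[0, 0, 0, 0])

```text
t: 11.1
eef_pos: [0.6085, -0.0111, 0.0521]
ee_rot: [[-0.977, 0.215, 0.006], [0.215, 0.976, 0.045], [0.004, 0.045, -0.999]]
ft_force: [0.2, 0.2, -0.9]
finger_gap: 0.0205
grip_force: 78.5
```

```bash
python3 - <<'E'
from h import *
s=bot.state(); p=s["eef_pos"]; print(p,tocorner(p[:2])) 
im,P=cloud("top"); Q,m=panel(im,P)
d=viewer.get_image("scene"); 
im,P=cloud("scene",*d); Q,m=panel(im,P); cv2.imwrite("pics/s1.png",cv2.resize(d[0][190:330,230:430,::-1],None,fx=4,fy=4))
E
```

```text
[ 0.60851541 -0.01113614  0.05214312] [-0.0885666  -0.10083999]
panel in corner frame 0 (array([0., 0.]), array([0., 0.]), 0.0)
panel in corner frame 970 (array([-93. , -60.6]), array([119.3, 125. ]), 87.9)
```

View pics/s1.png

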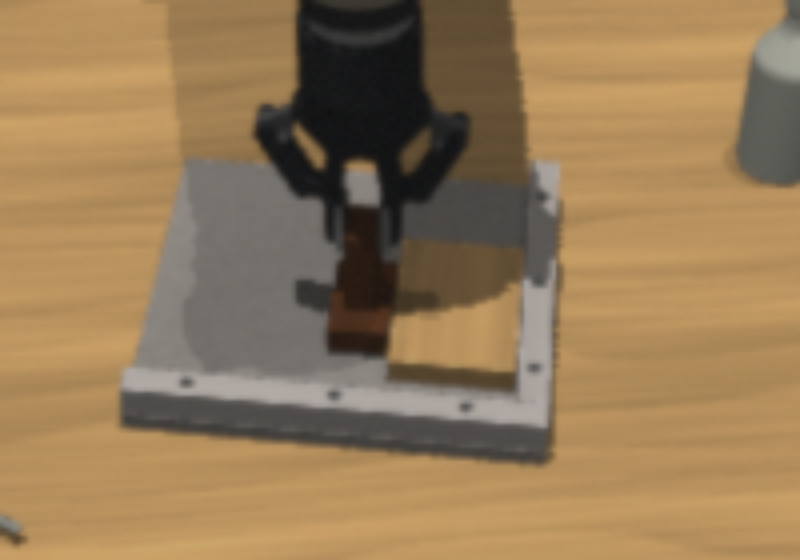

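The block is flush against the panel, which is almost at the +y fence (crop x≈525). I'll keep pushing until the force rises.

send_rows([
  [0, 0.1, 0],
  [0, 0.2, 0.01],
  [0, 0.2, 0.01],
], yaw=[0, 0, 0])

```text
t: 11.45
eef_pos: [0.6091, -0.0103, 0.0523]
ee_rot: [[-0.976, 0.216, 0.006], [0.216, 0.976, 0.042], [0.003, 0.043, -0.999]]
ft_force: [0.0, -5.5, 0.9]
finger_gap: 0.0202
grip_force: 79.0
```

send_rows([
  [0, 0.05, 0],
  [0, 0.1, 0],
  [0, 0.1, 0],
], yaw=[0, 0, 0])

```text
t: 11.7
eef_pos: [0.6092, -0.0101, 0.0524]
ee_rot: [[-0.976, 0.216, 0.006], [0.216, 0.975, 0.041], [0.003, 0.041, -0.999]]
ft_force: [-0.1, -7.7, 0.3]
finger_gap: 0.0202
grip_force: 79.1
```

Seated with 8 N. Now the block goes round to the -x side.

```bash
python3 - <<'E'
from h import *
go(*world([-.088,-.115]),.0525,-12.6)
go(*world([-.088,-.115]),.105,-12.6)
go(*world([-.210,-.042]),.105,-12.6)
go(*world([-.210,-.042]),.0525,-12.6)
E
```

```text
delta [-0.01 -1.53 -0.07] yaw 0.002
delta [ 0.01 -1.31 -5.32] yaw 0.002
delta [12.19  6.   -4.98] yaw 0.002
delta [12.18  5.78  0.27] yaw 0.002
```

send_rows([
  [0, -0.7, 0],
  [0, -1.5, 0],
  [0, -1.5, -2],
  [0, -1.4, -5],
  [0, -1.3, -5.3],
  [3, 1, -5.2],
  [6, 3, -5.1],
  [9, 5, -5],
  [12.2, 6, -5],
  [12.2, 6, -5],
  [12.2, 5.9, -3],
  [12.2, 5.8, -1],
  [12.2, 5.8, 0],
  [12.2, 5.8, 0.25],
  [12.2, 5.8, 0.25],
  [12.2, 5.8, 0.25],
], yaw=[0, 0, 0, 0, 0, 0, 0, 0, 0, 0, 0, 0, 0, 0, 0, 0])

```text
t: 13.03
eef_pos: [0.503, 0.0746, 0.0533]
ee_rot: [[-0.976, 0.216, 0.006], [0.216, 0.975, 0.045], [0.004, 0.045, -0.999]]
ft_force: [-0.3, -0.0, -1.0]
finger_gap: 0.0205
grip_force: 78.7
```

```bash
python3 - <<'E'
from h import *
s=bot.state(); p=s["eef_pos"]; print(p,tocorner(p[:2]),s["joint_positions"][-1],np.round(s["ee_rot"],3).tolist()) 
go(*world([-.165,-.042]),.0525,-12.6)
d=viewer.get_image("scene"); cv2.imwrite("pics/s2.png",cv2.resize(d[0][190:330,230:430,::-1],None,fx=4,fy=4))
E
```

```text
[0.50298583 0.07455501 0.05332988] [-0.21024763 -0.04023312] 19.33178571905208 [[-0.976, 0.216, 0.006], [0.216, 0.975, 0.045], [0.004, 0.045, -0.999]]
delta [-4.52 -0.19  0.06] yaw 0.002
```

View pics/s2.png

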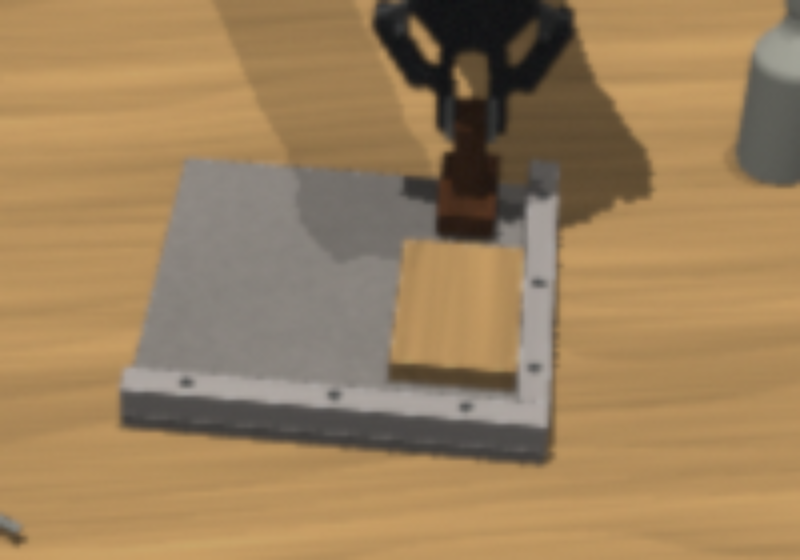

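The panel lies along the +y fence, with the block behind its short edge. Now I push +x.

send_rows([
  [-0.6, -0.1, 0],
  [-1.2, -0.2, 0],
  [-1.6, -0.2, 0],
  [-2, -0.2, 0],
  [-2.3, -0.2, 0],
  [-2.6, -0.2, 0],
  [-2.9, -0.2, 0],
  [-3.2, -0.2, 0],
  [-3.5, -0.2, 0],
  [-3.8, -0.2, 0],
  [-4.1, -0.2, 0],
  [-4.4, -0.2, 0],
  [-4.7, -0.2, 0],
  [-4.9, -0.2, 0],
  [-5.1, -0.2, 0],
  [-5.1, -0.2, 0],
  [-5.1, -0.2, 0],
], yaw=[0, 0, 0, 0, 0, 0, 0, 0, 0, 0, 0, 0, 0, 0, 0, 0, 0])

```text
t: 14.5
eef_pos: [0.5518, 0.0617, 0.0524]
ee_rot: [[-0.976, 0.215, 0.005], [0.215, 0.975, 0.045], [0.005, 0.045, -0.999]]
ft_force: [-0.6, -0.1, -1.2]
finger_gap: 0.0207
grip_force: 78.6
```

send_rows([
  [-0.1, 0, 0],
  [-0.2, 0, 0],
  [-0.3, 0, 0],
  [-0.3, 0, 0],
], yaw=[0, 0, 0, 0])

```text
t: 14.83
eef_pos: [0.5524, 0.0615, 0.0522]
ee_rot: [[-0.977, 0.215, 0.001], [0.215, 0.976, 0.046], [0.009, 0.045, -0.999]]
ft_force: [-9.0, 2.0, 3.7]
finger_gap: 0.0202
grip_force: 79.3
```

send_rows([
  [-0.1, 0, 0],
  [-0.2, 0, 0],
  [-0.2, 0, 0],
], yaw=[0, 0, 0])

```text
t: 15.08
eef_pos: [0.5528, 0.0614, 0.052]
ee_rot: [[-0.977, 0.215, -0.002], [0.215, 0.976, 0.047], [0.012, 0.045, -0.999]]
ft_force: [-13.2, 2.6, 7.6]
finger_gap: 0.0204
grip_force: 79.8
```

```bash
python3 - <<'E'
from h import *
s=bot.state(); p=s["eef_pos"]; print(p,tocorner(p[:2])) 
E
```

```text
[0.55275805 0.06143257 0.05203124] [-0.15881152 -0.04218206]
```

Force rose to 13 N, so it has met the +x fence. I'll back off, lift and inspect.

send_rows([
  [1, 0, 0],
  [2.5, 0, 0],
  [2.5, 0, -2.5],
  [2.5, 0, -5],
  [3.5, 0, -7],
  [6, 0, -8],
  [9, 0, -8],
  [12, 0, -8],
  [15, 0, -8],
  [15, 0, -8],
  [15, 0, -8],
], yaw=[0, 0, 0, 0, 0, 0, 0, 0, 0, 0, 0])

```text
t: 16.0
eef_pos: [0.4094, 0.0896, 0.1338]
ee_rot: [[-0.977, 0.214, 0.008], [0.214, 0.976, 0.045], [0.002, 0.046, -0.999]]
ft_force: [-0.1, 0.3, -0.7]
finger_gap: 0.0204
grip_force: 78.7
```

```bash
python3 - <<'E'
from h import *
s=bot.state(); print(s["eef_pos"],s["t"])
im,P=cloud("top"); Q,m=panel(im,P)
q=Q[m]*1000; print(np.round(np.percentile(q,[.5,1,50,99,99.5],axis=0),1).tolist())
cv2.imwrite("pics/t2.png",cv2.resize(im[140:300,220:420,::-1],None,fx=4,fy=4,interpolation=cv2.INTER_CUBIC))
E
```

```text
[0.40943611 0.08961461 0.13377631] 16.0
panel in corner frame 1505 (array([-60.8, -40.7]), array([ 80.2, 120.1]), 89.8)
[[-120.1, -80.6], [-119.9, -80.3], [-61.7, -41.0], [-1.9, -1.8], [-1.3, -1.5]]
```

View pics/t2.png

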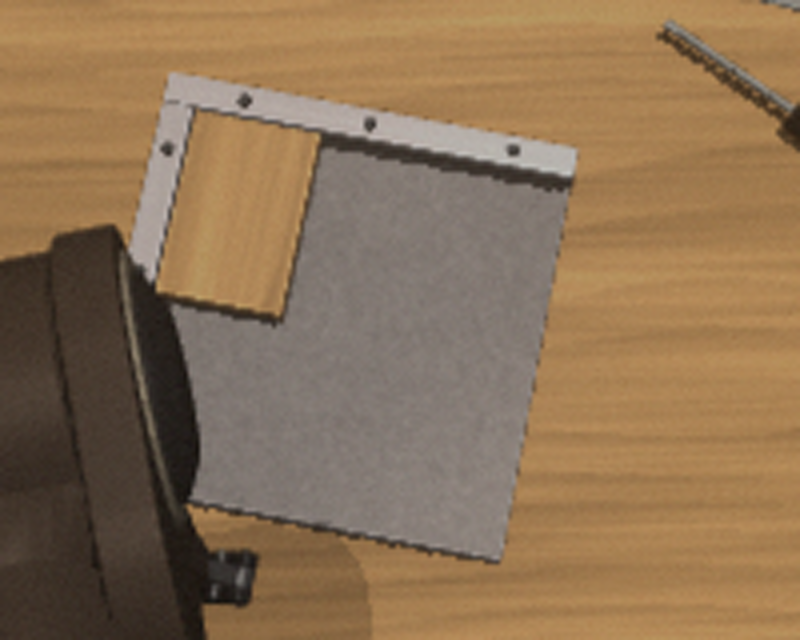

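The panel is home: centre (-60.8,-40.7) mm, square within 0.2°, and both edges are at the fences in the picture. Next I stand the block on the bench at about (0.36,-0.12).

```bash
python3 - <<'E'
from h import *
go(.36,-.12,.13,-12.6);go(.36,-.12,.0385,-12.6)
E
```

```text
delta [  0.43 -21.54  -0.61] yaw 0.003
delta [  0.41 -21.96   8.53] yaw 0.003
```

send_rows([
  [0, -2, 0],
  [0, -5, 0],
  [0, -8, -0.2],
  [0.2, -11, -0.3],
  [0.3, -14, -0.4],
  [0.4, -17, -0.5],
  [0.4, -20, -0.6],
  [0.4, -21.5, -0.6],
  [0.4, -21.5, -0.6],
  [0.4, -21.6, 2],
  [0.4, -21.8, 5],
  [0.4, -21.9, 7],
  [0.4, -22, 7.8],
  [0.4, -22, 7.8],
  [0.4, -22, 7.8],
  [0.4, -22, 7.8],
], yaw=[0, 0, 0, 0, 0, 0, 0, 0, 0, 0, 0, 0, 0, 0, 0, 0])

```text
t: 17.38
eef_pos: [0.3603, -0.1212, 0.0466]
ee_rot: [[-0.977, 0.215, 0.007], [0.215, 0.976, 0.044], [0.002, 0.045, -0.999]]
ft_force: [0.1, -0.1, -1.2]
finger_gap: 0.0204
grip_force: 78.9
```

```bash
python3 - <<'E'
from h import *
print(bot.state()["eef_pos"],bot.state()["joint_positions"]); go(.36,-.12,.0385,-12.6)
E
```

```text
[ 0.36029867 -0.1211617   0.04656349] [-20.68882091  -4.88444496 -35.49135462  59.88714145   2.51843265
  -8.2735719 ]
delta [0.05 0.07 0.81] yaw 0.003
```

send_rows([
  [0, 0, 0.3],
  [0, 0, 0.6],
  [0, 0, 0.8],
  [0, 0, 0.85],
  [0, 0, 0.85],
  [0, 0, 0.85],
], yaw=[0, 0, 0, 0, 0, 0])

```text
t: 17.88
eef_pos: [0.3594, -0.1206, 0.0373]
ee_rot: [[-0.977, 0.215, 0.007], [0.215, 0.975, 0.045], [0.003, 0.045, -0.999]]
ft_force: [-0.3, -0.1, 4.4]
finger_gap: 0.0206
grip_force: 79.5
```

send_rows([
  [0, 0, 0],
  [0, 0, 0],
  [0, 0, 0],
  [0, 0, 0],
  [0, 0, 0],
  [0, 0, 0],
  [0, 0, 0],
  [0, 0, 0],
  [0, 0, 0],
  [0, 0, 0],
], yaw=[0, 0, 0, 0, 0, 0, 0, 0, 0, 0], hand=1)

```text
t: 18.72
eef_pos: [0.359, -0.1205, 0.0368]
ee_rot: [[-0.977, 0.215, 0.006], [0.215, 0.975, 0.045], [0.004, 0.045, -0.999]]
ft_force: [-0.1, -0.5, -0.1]
finger_gap: 0.0858
grip_force: 0.0
```

send_rows([
  [0, 0, -2],
  [0, 0, -4],
  [0, 0, -7],
  [0, 0, -10],
  [0, 0, -13],
  [0, 0, -16],
  [2, -3, -17],
  [4, -6, -17],
  [6, -9, -17],
  [8, -12, -17],
  [8, -12, -17],
  [8, -12, -17],
  [8, -12, -17],
], yaw=[0, 0, 0, 0, 0, 0, 0, 0, 0, 0, 0, 0, 0])

```text
t: 19.8
eef_pos: [0.2541, -0.2281, 0.2016]
ee_rot: [[-0.976, 0.217, 0.006], [0.217, 0.975, 0.045], [0.004, 0.045, -0.999]]
ft_force: [0.1, -0.5, -1.2]
finger_gap: 0.0852
grip_force: 0.0
```

```bash
python3 - <<'E'
from h import *
im,P=cloud("top"); Q,m=panel(im,P)
n=np.hypot(P[...,0]-.36,P[...,1]+.12)<.06
for lo,hi in((.012,.03),(.07,.1)):
    w=n&(P[...,2]>lo)&(P[...,2]<hi); print(lo,w.sum(),rect(P[w]) if w.sum()>5 else 0)
cv2.imwrite("pics/t3.png",im[:,:,::-1])
E
```

```text
panel in corner frame 1494 (array([-60.6, -40.8]), array([ 80.5, 120.6]), 89.5)
0.012 319 (array([ 363.8, -122.1]), array([40. , 69.9]), 77.7)
0.07 158 (array([ 363.5, -121.9]), array([21.9, 35.3]), 77.3)
```

View pics/t3.png

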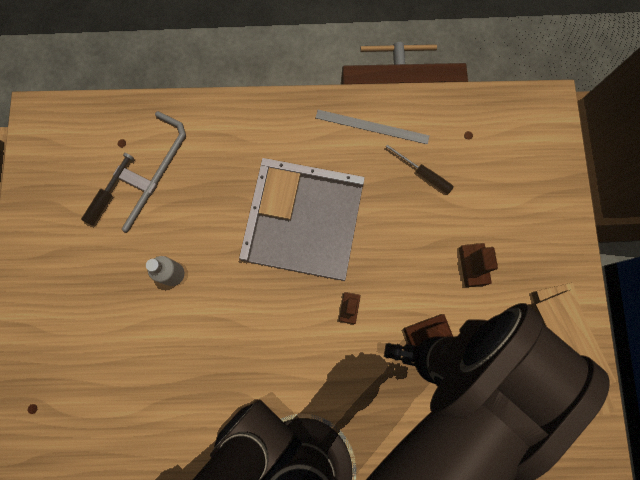

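The panel is home at (280,193). The block stands upright at (348,308), off the board, and the bystanders are where they were. Handing in.

```bash
python3 -c "
from bench import order
print(order.hand_in())"
```

```text
the job is handed in; nothing more can be done
None
```

The job is handed in, with no verdict returned: the panel measured within 1 mm of home and within 0.5° of square, and the push block stands upright on the bench off the board, about 20 s into the 67 s.

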